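# Load the slide tray into the slide reader

## Task

Lift the loose cover plate off the slide reader's loading bay and lay it flat, grip bar up, on the rubber mat. Then set the slide tray in the bay and slide it under the bridge, leading end first, fully home against the stop at the end of the lane, and let go. Keep the tray level, so that no slide slips off, and leave the other things on the bench where they are.

Things in the scene. Friction and masses are not known exactly. Their poses are not given: they have to be found in the camera images.
- reader: white slide reader fixed on the bench, 275 (x) x 130 mm (y). A straight lane runs along its x in the middle (y = 0), floor 35 mm above the bench: first the open bay (x -165 to 0 mm), then a bridge over it (x 0 to 110 mm), blind end at x = 100. The tray goes in towards +x. Origin: on the bench below the bridge's mouth
- bay (a point): middle of the bay's floor, 82.5 mm before the bridge's mouth; axes as reader. Bay 165 mm long, 64 mm wide between two ledges 33 mm wide, 12 mm high (tops 47 mm above the bench); outer end open; the last 25 mm before the mouth taper to 56 mm. On the ledges two upright 8 mm pins, 10 mm tall, at x, y = (25, -46) and (-25, 46) mm from here
- mouth (a point): middle of the bridge's mouth, on the lane floor (35 mm above the bench); axes as reader. The opening is 56 mm wide and 24 mm high (ceiling 59 mm above the bench), the same all the way in; the bridge's flat top is 105 mm above the bench
- lane_stop (a point): middle of the stop face at the blind end of the lane, on the lane floor (35 mm above the bench), 100 mm in from the mouth; axes as reader
- cover: loose grey cover plate over the bay, 160 (x) x 116 (y) x 5 mm, 0.13 to 0.25 kg, lying on the ledges with two 13 mm holes over the pins (the pins stand 5 mm out of it). On its middle stands a grip bar 60 mm long (x), 12 mm wide (y), 36 mm tall above the plate. Origin: centre of the underside; z up
- tray: loose flat metal tray with three glass slides, 150 (x) x 50 (y) x 14 mm, 0.1 to 0.2 kg, on the bench. An upright grip fin 24 mm (x) x 12 mm (y), top 60 mm above the tray's underside, stands near the trailing end at x = -60 mm; it is too tall for the bridge and stays outside. Origin: centre of the underside; x points to the leading end, z up
- tray_lead (a point): middle of the tray's leading end, at its underside, 75 mm from the tray's origin; axes as tray
- tray_fin (a point): point in the fin, on its axis, 42 mm above the tray's underside (18 mm below the fin's top), a good height for the TCP; axes as tray
- mat: dark rubber mat fixed on the bench, 180 (x) x 240 (y) x 3 mm, free of other things; origin: centre of its underside. It and the tray may change sides
- beaker: small clear glass beaker, 54 mm across, 55 mm tall; bystander; origin: centre of its underside
- slidebox: closed flat grey slide box without any grip, 85 x 150 x 22 mm; bystander; origin: centre of its underside
- washbottle: white plastic bottle, 64 mm across, 170 mm tall; bystander; origin: centre of its underside
- jar: brown jar with black cap, 56 mm across, 70 mm tall; bystander; origin: centre of its underside
- penpot: black pot with pens, 72 mm across, pot 90 mm and pens 131 mm tall; bystander; origin: centre of its underside
- tuberack: white rack with capped tubes, 60 x 160 mm, 91 mm tall; bystander; origin: centre of its underside

How it is judged:
By the outcome, as a careful person would: the job done as asked, in the order asked, and still so for the second after the job is handed in, with the robot touching nothing.
It also fails if it takes over 69 s, if anything falls off the work surface, if the arm or the gripper's body presses on something with over 40 N, if the wrist force passes 120 N, or if a joint passes its speed limit or range.

## Robot

A 6-joint arm with a two-finger parallel gripper is mounted at the origin on the work surface. World frame = base frame: x ahead of the robot, y to its left, z up, the work surface at z = 0. Lengths are in m, angles in degrees, forces in N, time in s.
With the tool pointing down it reaches from about 0.35 to 0.875 m from the base axis. Payload 4.2 kg.
Tool frame: the origin (TCP) lies between the finger pads, 19 mm behind the fingertips; this is the grasp point; z points along the fingers, y is the line along which they close (so a half turn about z gives the same grasp; the last joint's range is limited). The gripper opens to 87 mm and grips with 3 to 60 N. Pads are 19 mm wide; open, the fingers measure 117 mm over their backs; the gripper's body (75 mm by 190 mm) begins 51 mm behind the grasp point.
Start: joints at [-54.569, 22.042, 0.453, 0, -68.411, -14.817], TCP at [0.22, -0.585, 0.241] pointing down, gripper open.
Joint ranges: [-179.83, 179.83], [-69.29, 118.12], [-61.27, 80.66], [-181.25, 117.63], [-171.15, -9.14], [-177.46, 177.46]. Speed limits (degrees/s): [159.86, 159.86, 180, 180, 180, 180].

## Interface

Orientations are given as a 3x3 rotation matrix whose columns are the frame's x, y, z axes.
In Python, from station import * gives the robot as it stands.
- The arm moves only by the tool move_arm, never from a script. Its argument "targets" is text: rows parted by semicolons, each of 4 numbers parted by spaces: the shift along the world's x, y, z in units of 25 mm (1.0 is 25 mm), then the turn about the world's z in units of 5 degrees (1.0 is 5 degrees). In form: tx ty tz spin; .... A call has 1 to 10 rows; each row shifts and turns the commanded pose from where the row before left it; what a row does not reach is not made up. A row lasts 1/12 s, in which the tool goes at most 41.7 mm and 7.16 degrees, less where a joint would pass 70% of its speed; a pose out of reach is approached as far as the arm can. A call is refused whole if a number of a shift passes 1 or a number of a turn 1, either way. A call with a gripper value outside its range is refused whole. "gripper" is the finger opening in mm, from 0 to 87, set as the call begins (left out, the last holds). The fingers move at their own pace and stop on an object; the grip force is fixed at half the most. Time passes only in rows, so rows that do not move let the fingers close. It gives the time, the measured TCP pose, the force, the opening and the grip force at its end, in the units of the state.
- sense(): the state, without advancing time (a new reading comes with each control period).
- capture(name): name is "scene" or "top" or "wrist"; returns a dict with "image" (400x640x3 uint8, blue, green, red), "fx", "fy", "cx", "cy" (pixels), "world_from_camera" (4x4, takes a point from camera to world coordinates); the wrist camera has in their place "hand_eye" (4x4, takes a point from camera to tool coordinates, whose origin is the TCP and whose axes are the flange's). Camera axes: x right, y up, looking along -z (the intrinsics and any distortion apply to the point x, -y, -z); pixel columns grow to the right and rows downward; lengths in m; the calibration is good to about 2 mm. A picture is of the moment at which its call begins: read the wrist's pose just before it. There is no depth.
- finish_job(): hands the job in; it is judged then, once.
The state is a dict: "time_s": time; "joints": joint angles; "joint_velocities": joint speeds; "effort": joint torques, N m; "tcp_pos": TCP position; "ee_rot": TCP orientation; "wrist_force": force on the tool from outside, world axes, zero at the start; "moment": the same for the moment, N m; "gripper_width": opening from 0.0 (shut) to 1.0 (fully open); "gripper_force": force on a finger pad.
Only numpy, scipy, OpenCV 4.12 (cv2) and the standard library are available. Lean on these libraries where they do the work, as an engineer would, in place of code of your own. Each camera call takes 0.05 s, during which the arm holds its last target. There are 200 camera calls.

## Working session

There is one attempt and no reset: what is moved stays moved. The work goes in short steps, Python scripts to look and compute and a tool call to move; the robot and the scene stay as the last step left them, time stands still between calls to the robot, and variables do not carry over. Pictures are saved under pics/ and viewed, at most 10 in all, crops included, and the job is handed in when it is done.

Besides the shell and the picture viewer there is one more tool, called after ">>>" as name(argument=value, ...) on one line, values as JSON. move_arm: Moves the arm, as the interface text tells. Its arguments: {"type":"object","properties":{"targets":{"type":"string"},"gripper":{"type":"number"}},"required":["targets"]}

```bash
mkdir -p pics; cat > h.py <<'E'
from station import *
import numpy as np, cv2
def ray(c,u,v,T=None):
    T=np.array(c["world_from_camera"]) if T is None else T
    d=np.array([(u-c["cx"])/c["fx"],-(v-c["cy"])/c["fy"],-1.0])
    return T[:3,3],T[:3,:3]@d
def onz(c,u,v,z,T=None):
    o,d=ray(c,u,v,T); return o+d*(z-o[2])/d[2]
def proj(c,p,T=None):
    T=np.array(c["world_from_camera"]) if T is None else T
    q=np.linalg.inv(T)@np.append(p,1); return c["cx"]-c["fx"]*q[0]/q[2], c["cy"]+c["fy"]*q[1]/q[2]
E
python3 - <<'E'
from h import *
s=sense();print(s)
for n in("top","scene"):
    c=capture(n);cv2.imwrite(f"pics/{n}0.png",c["image"])
    print({k:v for k,v in c.items() if k!="image"})
E
```

```text
{'time_s': 0.0, 'joints': array([-5.45686336e+01,  2.20911155e+01,  3.79715687e-01, -2.88249060e-02,
       -6.84100738e+01, -1.48168733e+01]), 'joint_velocities': array([ 0.03516423, -0.08782168,  0.0002151 ,  0.02200973,  0.0460608 ,
       -0.02713289]), 'effort': array([-2.00162194e-04, -3.90668106e+01,  1.87407178e+01,  4.22007948e+00,
        1.09123657e-02, -1.93493192e-04]), 'tcp_pos': array([ 0.21987577, -0.58445144,  0.24015581]), 'ee_rot': array([[-9.36035803e-01, -3.51903762e-01, -8.47898944e-04],
       [-3.51904771e-01,  9.36033673e-01,  1.99864711e-03],
       [ 9.03305282e-05,  2.16918493e-03, -9.99997643e-01]]), 'wrist_force': array([ 0.86102638, -0.08789706, -0.21013137]), 'moment': array([ 0.0346178 , -0.00712879,  0.00301895]), 'gripper_force': 0.0, 'gripper_width': 0.9977132448395861}
{'fx': 487.944949510974, 'fy': 487.944949510974, 'cx': 333.6529977304523, 'cy': 200.39636236598375, 'world_from_camera': array([[ 0.01087201,  0.98540071, -0.16990362,  0.34233147],
       [-0.99966273,  0.0147185 ,  0.02139614,  0.03059713],
       [ 0.0235845 ,  0.1696137 ,  0.98522838,  1.37568677],
       [ 0.        ,  0.        ,  0.        ,  1.        ]])}
{'fx': 437.5200613258377, 'fy': 437.5200613258377, 'cx': 319.8316602368166, 'cy': 200.88463916098465, 'world_from_camera': array([[-0.83870336, -0.41305402,  0.35491275,  1.03432259],
       [ 0.54453278, -0.64539211,  0.53568001,  0.71697782],
       [ 0.00779311,  0.64253825,  0.76621398,  1.06780858],
       [ 0.        ,  0.        ,  0.        ,  1.        ]])}
```

View pics/top0.png

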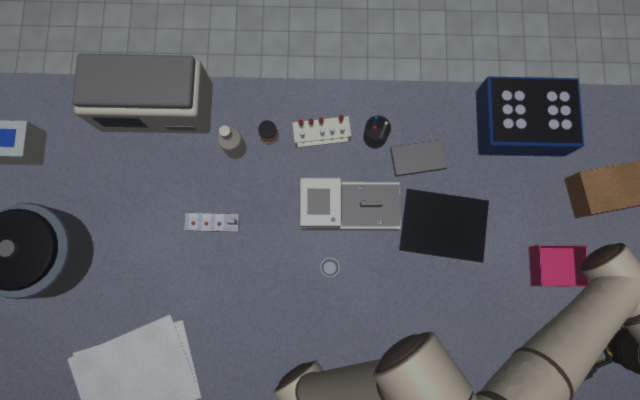

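View pics/scene0.png

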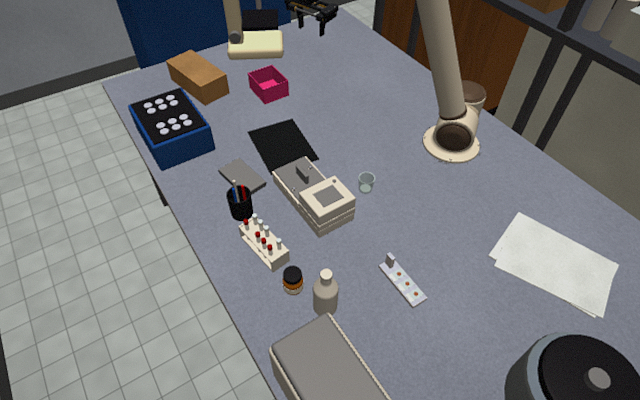

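The top view shows the bridge at (321,203), the bay with cover and grip bar at (371,204), and the mat at (445,225). The tray is at (212,222) with its fin at (232,221), so its lead points left, as the lane does. The scene view confirms this layout.

```bash
python3 - <<'E'
from h import *
c=capture("top");im=c["image"]
g=cv2.cvtColor(im,cv2.COLOR_BGR2GRAY)
def rect(mask,roi,z,name):
    m=np.zeros_like(mask);x0,y0,x1,y1=roi;m[y0:y1,x0:x1]=mask[y0:y1,x0:x1]
    k,_=cv2.findContours(m,0,1);k=max(k,key=cv2.contourArea)
    b=cv2.boxPoints(cv2.minAreaRect(k));P=np.array([onz(c,u,v,z)[:2] for u,v in b])
    e=P[1]-P[0],P[2]-P[1]
    print(name,b.round(1).tolist(),P.mean(0).round(4),[(round(np.linalg.norm(q),4),round(np.degrees(np.arctan2(q[1],q[0])),1)) for q in e])
    return P
rect((g<30).astype(np.uint8),(395,180,495,270),.003,"mat")
rect((g>130).astype(np.uint8),(175,205,245,240),.01,"tray")
rect((g>120).astype(np.uint8),(295,170,345,235),.105,"bridge top")
rect((g<60).astype(np.uint8),(355,195,388,212),.088,"bar")
crop=cv2.resize(im[165:245,170:420],None,fx=3.2,fy=3.2,interpolation=cv2.INTER_CUBIC);cv2.imwrite("pics/c.png",crop)
E
```

```text
mat [[418.5, 251.8000030517578], [426.1000061035156, 193.1999969482422], [488.8999938964844, 201.39999389648438], [481.20001220703125, 260.0]] [ 0.5093 -0.3418] [(np.float64(0.1702), np.float64(-8.5)), (np.float64(0.1821), np.float64(-96.7))]
tray [[184.0, 213.0], [237.0, 213.0], [237.0, 230.0], [184.0, 230.0]] [0.5127 0.3455] [(np.float64(0.1482), np.float64(-89.2)), (np.float64(0.0481), np.float64(-177.5))]
bridge top [[300.0, 178.0], [344.0, 178.0], [344.0, 228.0], [300.0, 228.0]] [0.5546 0.0336] [(np.float64(0.1171), np.float64(-89.1)), (np.float64(0.1339), np.float64(-179.6))]
bar [[361.0, 205.0], [380.0, 205.0], [380.0, 206.0], [361.0, 206.0]] [ 0.552  -0.0962] [(np.float64(0.051), np.float64(-89.2)), (np.float64(0.0027), np.float64(179.7))]
```

View pics/c.png

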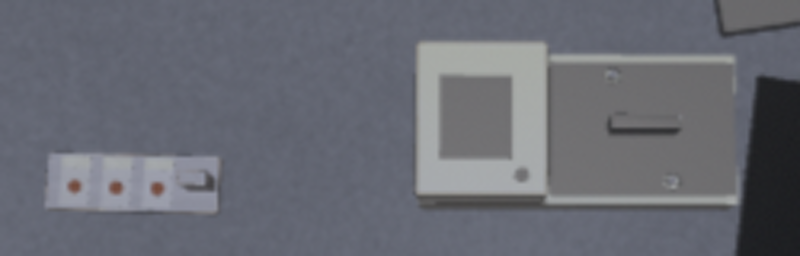

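The crop shows the tray's fin at its right end (195,180 in the crop), the bar at (645,123), and pins at (612,75) and (671,181). I'll move above the bar and measure there with the wrist camera.

>>> move_arm(targets="0.66 0.95 0 0.7;0.66 0.95 0 0.7;0.66 0.95 0 0.7;0.66 0.95 0 0.7;0.66 0.95 0 0.7;0.66 0.95 0 0.7;0.66 0.95 0 0.7;0.66 0.95 0 0.7;0.66 0.95 0 0.7;0.66 0.95 0 0.7", gripper=60)

```text
time_s: 0.98
tcp_pos: [0.3855, -0.3461, 0.2411]
ee_rot: [[-0.562, -0.827, -0.0], [-0.827, 0.562, 0.0], [-0.0, 0.0, -1.0]]
wrist_force: [0.3, 0.5, -0.1]
gripper_width: 0.691
gripper_force: 0.0
```

>>> move_arm(targets="0.66 0.95 0 0.7;0.66 0.95 0 0.7;0.66 0.95 0 0.7;0.66 0.95 0 0.7;0.66 0.95 0 0.7;0.66 0.95 0 0.7;0.66 0.95 0 0.7;0.66 0.95 0 0.7;0.5 0.7 0 0.7;0 0 0 0")

```text
time_s: 1.82
tcp_pos: [0.5315, -0.1373, 0.2407]
ee_rot: [[-0.045, -0.999, 0.0], [-0.999, 0.045, 0.0], [-0.0, -0.0, -1.0]]
wrist_force: [0.1, -0.9, 0.1]
gripper_width: 0.691
gripper_force: 0.0
```

```bash
cat >> h.py <<'E'
def wrist():
    s=sense();c=capture("wrist");T=np.eye(4);T[:3,:3]=s["ee_rot"];T[:3,3]=s["tcp_pos"]
    return s,c,T@np.array(c["hand_eye"])
def st():
    s=sense();R=s["ee_rot"];print(s["time_s"],s["tcp_pos"].round(4),"yaw_y",np.degrees(np.arctan2(R[1,1],R[0,1])).round(2),s["joints"].round(1),s["wrist_force"].round(1),s["gripper_width"]*87,s["gripper_force"])
E
python3 - <<'E'
from h import *
st();s,c,T=wrist();cv2.imwrite("pics/w1.png",c["image"]);np.save("w1T.npy",T);print(c["fx"],c["cx"],c["cy"],c["hand_eye"],{k for k in c})
t=capture("top");print("bar in top",proj(t,[0.552,-.0962,.088]))
g=cv2.cvtColor(t["image"],cv2.COLOR_BGR2GRAY)
print("mat px",[onz(t,u,v,.003)[:2].round(4) for u,v in((405.5,190.5),(489,199),(483.5,261),(400,250))])
E
```

```text
1.8167 [ 0.5315 -0.1373  0.2407] yaw_y 177.43 [  2.4  14.7 -10.4  -0.  -64.9  -5. ] [ 0.1 -0.9  0.1] 60.139140848281066 0.0
284.6861750229369 323.01792414665783 203.22389263450464 [[ 3.53178544e-04  9.66437659e-01  2.56901005e-01  7.03167489e-02]
 [ 9.99999922e-01 -2.95970182e-04 -2.61352763e-04 -4.68315521e-04]
 [-1.76546116e-04  2.56901077e-01 -9.66437688e-01 -1.43090817e-01]
 [ 0.00000000e+00  0.00000000e+00  0.00000000e+00  1.00000000e+00]] {'fy', 'cy', 'hand_eye', 'cx', 'image', 'fx'}
bar in top (np.float64(370.4875355593955), np.float64(205.4990786743706))
mat px [array([ 0.611 , -0.2055]), array([ 0.5898, -0.4465]), array([ 0.4122, -0.4231]), array([ 0.4401, -0.1876])]
```

View pics/w1.png

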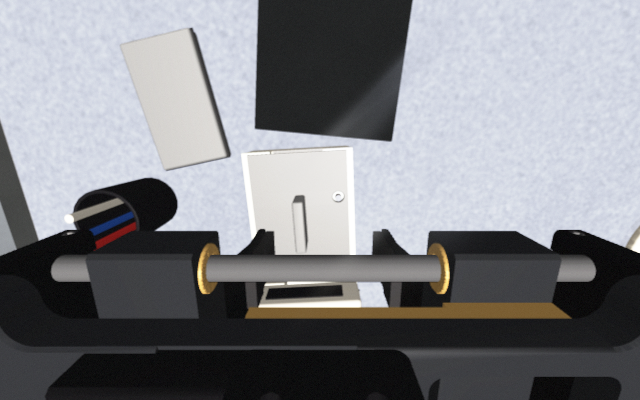

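The wrist view shows the bar at about (299,224), a pin at (338,197), the bay's outer end from (243,153) to (352,147), and the mat above. I'll zoom for corners.

```bash
python3 - <<'E'
import cv2,numpy as np
im=cv2.imread("pics/w1.png")[140:260,230:390].astype(float)
im=np.clip((im-120)*1.9,0,255).astype(np.uint8)
cv2.imwrite("pics/w1c.png",cv2.resize(im,None,fx=5,fy=5,interpolation=cv2.INTER_CUBIC))
E
```

```text
(no output)
```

View pics/w1c.png

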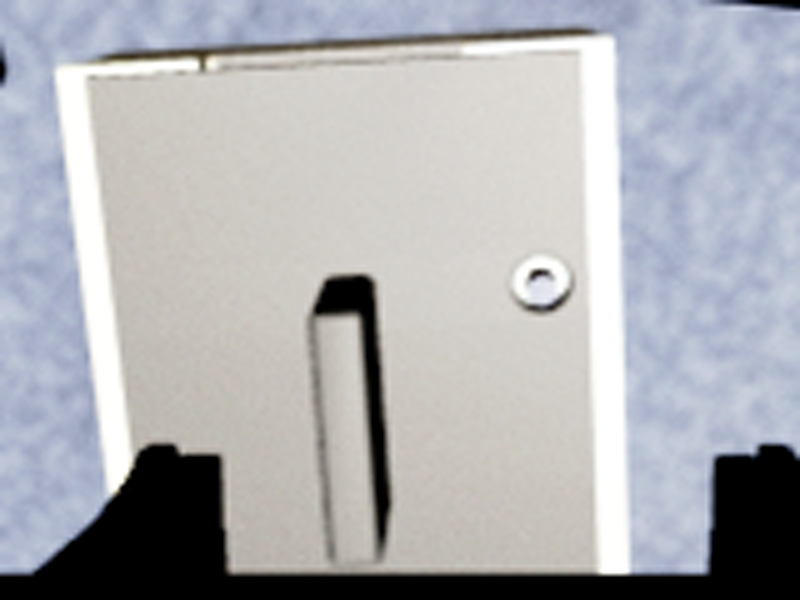

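The crop gives bar-top corners (312,314), (360,314), (331,560) and (380,560), cover far corners (90,77) and (580,50), reader outer corners (57,66) and (613,37), and the pin at (540,281).

```bash
python3 - <<'E'
from h import *
T=np.load("w1T.npy");c=dict(fx=284.686,fy=284.686,cx=323.018,cy=203.224)
f=lambda x,y,z:onz(c,230+(x+.5)/5-.5,140+(y+.5)/5-.5,z,T)[:2]
b=[f(x,y,.088) for x,y in((312,314),(360,314),(331,560),(380,560))]
print("bar",np.round(b,4),np.mean(b,0).round(4))
d=(b[2]+b[3]-b[0]-b[1]);print("bar ang",np.degrees(np.arctan2(d[1],d[0])))
k=[f(90,77,.052),f(580,50,.052)];print("cover",np.round(k,4))
r=[f(57,66,.047),f(613,37,.047)];print("reader",np.round(r,4))
for q in(k,r):
    e=q[0]-q[1];print(np.linalg.norm(e),"y-perp ang",np.degrees(np.arctan2(e[1],e[0]))+90,np.mean(q,0))
print("pin",f(540,281,.057))
p=np.array([[f(57,66,.047)],[f(105,470,.047)],[f(613,37,.047)],[f(629,570,.047)]])[:,0];print("edges",[np.degrees(np.arctan2(*(p[i+1]-p[i])[::-1])) for i in(0,2)])
print("mat c",onz(c,255,130,.003,T),onz(c,392,140,.003,T))
E
```

```text
bar [[ 0.5656 -0.1313]
 [ 0.5553 -0.1309]
 [ 0.5655 -0.074 ]
 [ 0.5544 -0.0735]] [ 0.5602 -0.1024]
bar ang 90.48619366551203
cover [[ 0.6172 -0.1808]
 [ 0.504  -0.1819]]
reader [[ 0.6259 -0.1833]
 [ 0.4959 -0.1841]]
0.11314291501599019 y-perp ang 90.56571645872206 [ 0.56058605 -0.18133621]
0.1300087998141388 y-perp ang 90.39364962256371 [ 0.56090648 -0.18369974]
pin [ 0.51511051 -0.12899798]
edges [np.float64(90.09534490345439), np.float64(90.70985954797558)]
mat c [ 0.61701918 -0.20833454  0.003     ] [ 0.43948275 -0.18776922  0.003     ]
```

>>> move_arm(targets="0.58 0.7 0 0.3;0.57 0.71 0 0.31;0 0 -1 0;0 0 -1 0;0 0 -1 0;0 0 -1 0;0 0 -1 0;0 0 -1 0;0 0 -0.5 0;0 0 0 0")

```text
time_s: 2.75
tcp_pos: [0.5552, -0.1059, 0.0754]
ee_rot: [[-0.0, -1.0, -0.008], [-1.0, 0.0, -0.0], [0.0, 0.008, -1.0]]
wrist_force: [-0.4, -0.1, -1.2]
gripper_width: 0.69
gripper_force: 0.0
```

>>> move_arm(targets="0 0 0 0;0 0 0 0;0 0 0 0;0 0 0 0;0 0 0 0;0 0 0 0", gripper=0)

```text
time_s: 3.25
tcp_pos: [0.5586, -0.1047, 0.0795]
ee_rot: [[0.003, -1.0, 0.001], [-1.0, -0.003, 0.0], [-0.0, -0.001, -1.0]]
wrist_force: [0.8, -0.3, -0.4]
gripper_width: 0.321
gripper_force: 0.0
```

>>> move_arm(targets="0 0 0 0;0 0 0 0")

```text
time_s: 3.42
tcp_pos: [0.5586, -0.1046, 0.079]
ee_rot: [[0.003, -1.0, 0.001], [-1.0, -0.003, 0.0], [-0.0, -0.001, -1.0]]
wrist_force: [0.6, -0.3, 0.7]
gripper_width: 0.167
gripper_force: 0.5
```

>>> move_arm(targets="0 0 0 0;0 0 0 0;0 0 0 0;0 0 0 0")

```text
time_s: 3.75
tcp_pos: [0.5587, -0.1046, 0.079]
ee_rot: [[0.003, -1.0, 0.001], [-1.0, -0.003, -0.0], [0.0, -0.001, -1.0]]
wrist_force: [0.4, 0.3, 2.0]
gripper_width: 0.135
gripper_force: 30.0
```

>>> move_arm(targets="0 0 0.2 0;0 0 0.3 0;0 0 0.5 0;0 0 0.5 0;0 0 0.5 0;0 0 0.5 0;0 0 0.5 0;0 0 0 0")

```text
time_s: 4.42
tcp_pos: [0.5593, -0.1049, 0.1566]
ee_rot: [[0.003, -1.0, 0.004], [-1.0, -0.003, -0.0], [0.0, -0.004, -1.0]]
wrist_force: [0.6, 0.2, -0.6]
gripper_width: 0.137
gripper_force: 30.0
```

```bash
python3 - <<'E'
from h import *
st();s,c,T=wrist();cv2.imwrite("pics/w2.png",c["image"])
t=capture("top")["image"];cv2.imwrite("pics/t2.png",t)
cv2.imwrite("pics/m2.png",np.vstack([c["image"][:260],cv2.resize(t[150:270,290:500],(640,330))])[:,:])
t=capture("top");g=cv2.cvtColor(t["image"],cv2.COLOR_BGR2GRAY)
print(g[225,385:500].tolist())
E
```

```text
4.4167 [ 0.5593 -0.1049  0.1566] yaw_y -179.82 [  5.7  20.8 -14.6   0.  -54.4  -5.6] [ 0.6  0.2 -0.6] 11.946924522071392 29.99949058983475
[52, 52, 52, 51, 51, 51, 51, 50, 51, 50, 57, 104, 156, 168, 165, 140, 106, 58, 34, 32, 31, 30, 31, 30, 31, 31, 30, 30, 30, 30, 31, 27, 30, 29, 29, 29, 30, 28, 29, 29, 29, 29, 28, 29, 27, 27, 28, 28, 28, 26, 28, 26, 28, 27, 28, 28, 26, 27, 27, 28, 27, 26, 28, 26, 28, 27, 28, 27, 26, 27, 26, 28, 27, 28, 27, 28, 28, 28, 26, 28, 28, 28, 27, 27, 28, 29, 28, 27, 27, 28, 29, 30, 28, 28, 29, 28, 29, 29, 30, 30, 31, 52, 94, 103, 103, 102, 102, 102, 102, 100, 102, 104, 105, 105, 103]
```

View pics/m2.png

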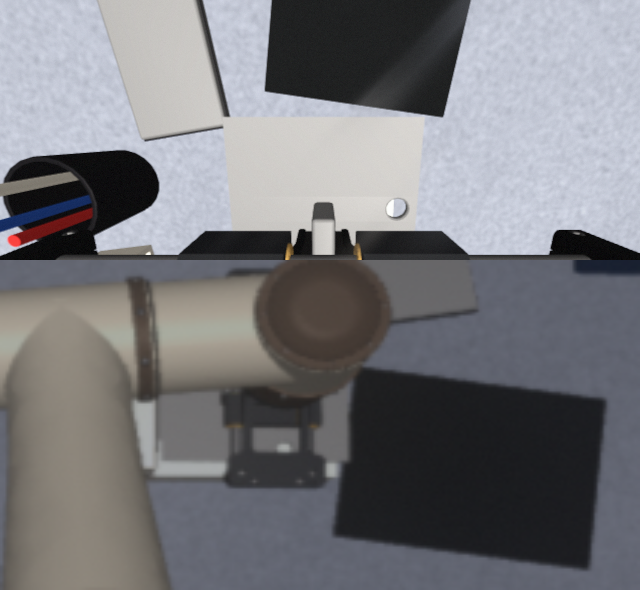

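The cover is lifted level, and the mat's corners agree in both views (centre about 0.514, -0.317). Moving it to the mat.

>>> move_arm(targets="-0.1 -0.4 0 0;-0.2 -0.9 0 -0.2;-0.2 -1 0 -0.2;-0.2 -1 0 -0.2;-0.2 -1 0 -0.2;-0.2 -1 0 -0.2;-0.2 -1 0 -0.2;-0.2 -1 0 -0.2;-0.2 -0.8 0 0;-0.1 -0.4 0 0")

```text
time_s: 5.4
tcp_pos: [0.5115, -0.3196, 0.1524]
ee_rot: [[-0.122, -0.993, -0.003], [-0.993, 0.122, 0.001], [-0.0, 0.003, -1.0]]
wrist_force: [0.1, 0.0, -2.4]
gripper_width: 0.14
gripper_force: 30.0
```

>>> move_arm(targets="0 0 -0.5 0;0 0 -0.8 0;0 0 -0.8 0;0 0 -0.7 0;0 0 -0.6 0;0 0 -0.4 0;0 0 -0.3 0;0 0 -0.2 0;0 0 -0.1 0;0 0 0 0")

```text
time_s: 6.23
tcp_pos: [0.5134, -0.3172, 0.0436]
ee_rot: [[-0.119, -0.993, -0.0], [-0.993, 0.119, 0.0], [-0.0, 0.0, -1.0]]
wrist_force: [-0.1, 0.4, -1.6]
gripper_width: 0.133
gripper_force: 30.0
```

>>> move_arm(targets="0 0 -0.1 0;0 0 -0.1 0;0 0 -0.06 0;0 0 0 0")

```text
time_s: 6.57
tcp_pos: [0.5132, -0.3171, 0.0372]
ee_rot: [[-0.119, -0.993, -0.0], [-0.993, 0.119, 0.0], [-0.0, 0.0, -1.0]]
wrist_force: [0.6, -0.8, -2.1]
gripper_width: 0.135
gripper_force: 30.0
```

>>> move_arm(targets="0 0 -0.05 0;0 0 -0.04 0;0 0 -0.04 0;0 0 0 0")

```text
time_s: 6.9
tcp_pos: [0.5135, -0.3173, 0.035]
ee_rot: [[-0.119, -0.993, 0.0], [-0.993, 0.119, -0.0], [0.0, -0.0, -1.0]]
wrist_force: [-1.7, 0.5, 4.5]
gripper_width: 0.133
gripper_force: 30.0
```

>>> move_arm(targets="0 0 0 0;0 0 0 0;0 0 0 0;0 0 0 0;0 0 0 0", gripper=60)

```text
time_s: 7.32
tcp_pos: [0.5133, -0.3172, 0.0339]
ee_rot: [[-0.119, -0.993, -0.0], [-0.993, 0.119, 0.0], [0.0, 0.0, -1.0]]
wrist_force: [-0.3, 0.0, -0.7]
gripper_width: 0.429
gripper_force: 0.0
```

>>> move_arm(targets="0 0 0.4 0;0 0 0.8 0;0 0 1 0;0 0 1 0;0 0 1 0;0 0 1 0;0 0 1 0;0 0 1 0;0 0.5 0.7 0.4;0 0.8 0.3 0.5")

```text
time_s: 8.15
tcp_pos: [0.5144, -0.2861, 0.2431]
ee_rot: [[-0.041, -0.999, 0.006], [-0.999, 0.041, -0.003], [0.003, -0.006, -1.0]]
wrist_force: [0.0, 0.4, 0.4]
gripper_width: 0.691
gripper_force: 0.0
```

>>> move_arm(targets="0 1 0 0.5;0 1 0 0;0 1 0 0;0 1 0 0;0 1 0 0;0 1 0 0;0 1 0 0;0 1 0 0;0 1 0 0;0 1 0 0")

```text
time_s: 8.98
tcp_pos: [0.5131, -0.0335, 0.2399]
ee_rot: [[0.003, -1.0, 0.001], [-1.0, -0.003, 0.0], [-0.0, -0.001, -1.0]]
wrist_force: [0.4, 0.2, 0.2]
gripper_width: 0.687
gripper_force: 0.0
```

>>> move_arm(targets="0 1 0 0;0 1 0 0;0 1 0 0;0 1 0 0;0 1 0 0;0 1 0 0;0 1 0 0;0 1 0 0;0 1 0 0;0 1 0 0")

```text
time_s: 9.82
tcp_pos: [0.5131, 0.2164, 0.2399]
ee_rot: [[0.003, -1.0, 0.001], [-1.0, -0.003, 0.001], [-0.001, -0.001, -1.0]]
wrist_force: [-0.5, -0.3, -0.6]
gripper_width: 0.688
gripper_force: 0.0
```

>>> move_arm(targets="0 1 0 0;0 1 0 0;0 1 0 0;0 1 0 0;0 1 0 0;0 1 0 0;0 0.7 0 0;0 0.4 0 0;0 0 0 0;0 0 0 0")

```text
time_s: 10.65
tcp_pos: [0.5131, 0.3925, 0.2391]
ee_rot: [[0.003, -1.0, -0.0], [-1.0, -0.003, -0.0], [0.0, 0.0, -1.0]]
wrist_force: [-0.4, -0.1, 0.6]
gripper_width: 0.69
gripper_force: 0.0
```

```bash
python3 - <<'E'
from h import *
st();s,c,T=wrist();np.save("w3T.npy",T);cv2.imwrite("pics/w3.png",c["image"])
im=c["image"];a=cv2.resize(im[60:260,200:500],None,fx=2.6,fy=2.6,interpolation=cv2.INTER_CUBIC).astype(float)
cv2.imwrite("pics/w3c.png",np.clip((a-90)*1.5,0,255).astype(np.uint8))
E
```

```text
10.65 [0.5131 0.3925 0.2391] yaw_y -179.82 [ 51.7  24.2   3.5  -0.  -69.3 -51.6] [-0.4 -0.1  0.6] 60.03805366929205 0.0
```

View pics/w3c.png

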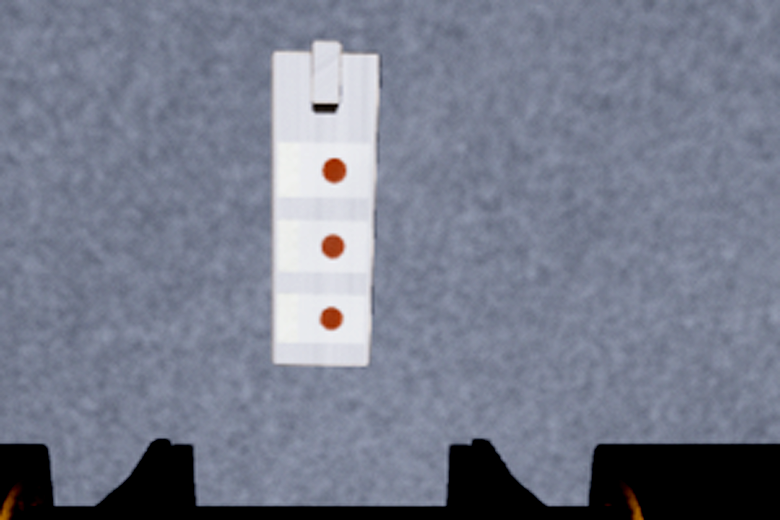

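The crop shows the tray corners (273,52), (379,53), (369,365) and (273,362), and the fin top from (312,41) and (342,42) to (313,103) and (338,103).

```bash
python3 - <<'E'
from h import *
T=np.load("w3T.npy");c=dict(fx=284.686,fy=284.686,cx=323.018,cy=203.224)
f=lambda x,y,z:onz(c,200+(x+.5)/2.6-.5,60+(y+.5)/2.6-.5,z,T)[:2]
k=[f(x,y,.060) for x,y in((312,41),(342,42),(338,103),(313,103))];print("fin",np.round(k,4).tolist(),np.mean(k,0))
for z in(.004,.014):
    p=[f(x,y,z) for x,y in((273,52),(379,53),(369,365),(273,362))]
    d=(p[2]+p[3]-p[0]-p[1])/2;print(z,np.round(p,4).tolist(),np.mean(p,0),"len",np.linalg.norm(d),"ang",np.degrees(np.arctan2(d[1],d[0])))
    m=np.mean(p,0);print("fin from tray",m-.06*d/np.linalg.norm(d))
    for a,b in((3,0),(2,1)): e=p[a]-p[b];print(np.degrees(np.arctan2(e[1],e[0])))
E
```

```text
fin [[0.5173, 0.2695], [0.5052, 0.2698], [0.5066, 0.293], [0.5169, 0.293]] [0.51149769 0.28129402]
0.004 [[0.5364, 0.2652], [0.4861, 0.2654], [0.4878, 0.4181], [0.5384, 0.4166]] [0.51215784 0.34131672] len 0.15205056870471484 ang 89.3189482976238
fin from tray [0.51144466 0.28132096]
89.25571967463632
89.38168143968497
0.014 [[0.5358, 0.2667], [0.4869, 0.2669], [0.4885, 0.4155], [0.5377, 0.4141]] [0.51220164 0.34081234] len 0.148030236595086 ang 89.31894829762383
fin from tray [0.51148846 0.28081658]
89.25571967463634
89.38168143968497
```

>>> move_arm(targets="-0.06 -0.6 0 -0.18;0 -1 0 0;0 -1 0 0;0 -1 0 0;0 -0.6 0 0;0 -0.26 -0.4 0;0 0 -0.8 0;0 0 -1 0;0 0 -1 0;0 0 -1 0")

```text
time_s: 11.53
tcp_pos: [0.512, 0.2804, 0.1338]
ee_rot: [[-0.014, -1.0, 0.001], [-1.0, 0.014, 0.001], [-0.001, -0.001, -1.0]]
wrist_force: [-0.5, 0.4, 0.3]
gripper_width: 0.686
gripper_force: 0.0
```

>>> move_arm(targets="0 0 -1 0;0 0 -1 0;0 0 -0.8 0;0 0 -0.5 0;0 0 -0.3 0;0 0 -0.05 0;0 0 0 0;0 0 0 0")

```text
time_s: 12.2
tcp_pos: [0.5125, 0.2816, 0.0439]
ee_rot: [[-0.013, -1.0, 0.002], [-1.0, 0.013, 0.001], [-0.001, -0.002, -1.0]]
wrist_force: [0.7, -0.9, 0.6]
gripper_width: 0.689
gripper_force: 0.0
```

>>> move_arm(targets="-0.04 0 -0.06 0;0 0 0 0;0 0 0 0;0 0 0 0;0 0 0 0;0 0 0 0;0 0 0 0;0 0 0 0;0 0 0 0;0 0 0 0", gripper=0)

```text
time_s: 13.03
tcp_pos: [0.5109, 0.2813, 0.0412]
ee_rot: [[-0.013, -1.0, 0.0], [-1.0, 0.013, 0.0], [-0.0, -0.0, -1.0]]
wrist_force: [0.7, 0.6, -0.2]
gripper_width: 0.138
gripper_force: 30.0
```

>>> move_arm(targets="0 0 0 0;0 0 0 0;0 0 0 0")

```text
time_s: 13.28
tcp_pos: [0.5109, 0.2813, 0.0413]
ee_rot: [[-0.013, -1.0, 0.0], [-1.0, 0.013, 0.0], [-0.0, -0.0, -1.0]]
wrist_force: [0.7, 0.2, 0.7]
gripper_width: 0.135
gripper_force: 30.0
```

```bash
python3 - <<'E'
from h import *
st()
E
```

```text
13.2833 [0.5109 0.2813 0.0413] yaw_y 179.27 [ 44.7  30.3 -18.9   0.  -40.8 -45.5] [0.7 0.2 0.7] 11.70196385918729 29.98261134023778
```

>>> move_arm(targets="0 0 0.15 0;0 0 0.3 0;0 0 0.5 0;0 0 0.7 0;0 0 0.8 0;0 0 0.8 0;0 0 0.8 0;0 0 0.8 0;0 0 0.7 0;0 0 0.5 0")

```text
time_s: 14.12
tcp_pos: [0.511, 0.2814, 0.195]
ee_rot: [[-0.013, -1.0, 0.002], [-1.0, 0.013, 0.001], [-0.001, -0.002, -1.0]]
wrist_force: [0.4, -0.8, -1.8]
gripper_width: 0.133
gripper_force: 30.0
```

>>> move_arm(targets="0 -0.15 0.3 0;0 -0.3 0.15 0;0.05 -0.5 0 0;0.1 -0.7 0 0;0.1 -0.8 0 0.05;0.1 -0.8 0 0.05;0.1 -0.8 0 0.05;0.1 -0.8 0 0.05;0.1 -0.8 0 0.05;0.1 -0.8 0 0")

```text
time_s: 14.95
tcp_pos: [0.5285, 0.1176, 0.2025]
ee_rot: [[0.008, -1.0, -0.003], [-1.0, -0.008, -0.001], [0.001, 0.003, -1.0]]
wrist_force: [0.8, -0.1, -2.5]
gripper_width: 0.135
gripper_force: 30.0
```

>>> move_arm(targets="0.1 -0.8 0 0;0.1 -0.8 0 0;0.1 -0.8 0 0;0.1 -0.8 0 0;0.1 -0.8 0 0;0.1 -0.8 0 0;0.1 -0.8 0 0;0.1 -0.8 0 0;0.1 -0.8 0 0;0.1 -0.8 0 0")

```text
time_s: 15.78
tcp_pos: [0.5531, -0.0819, 0.2025]
ee_rot: [[0.008, -1.0, -0.003], [-1.0, -0.008, -0.0], [0.0, 0.003, -1.0]]
wrist_force: [0.5, 0.5, -1.1]
gripper_width: 0.14
gripper_force: 30.0
```

>>> move_arm(targets="0.1 -0.8 0 0;0.1 -0.8 0 0;0.1 -0.8 0 0;0.05 -0.6 0 0;0 -0.4 0 0;0 -0.25 0 0;0 -0.1 0 0;0 0 0 0")

```text
time_s: 16.45
tcp_pos: [0.5628, -0.174, 0.2033]
ee_rot: [[0.008, -1.0, -0.001], [-1.0, -0.008, 0.0], [-0.0, 0.001, -1.0]]
wrist_force: [0.1, 0.3, -1.5]
gripper_width: 0.132
gripper_force: 30.0
```

```bash
python3 - <<'E'
from h import *
st();s,c,T=wrist();np.save("w4T.npy",T);cv2.imwrite("pics/w4.png",c["image"])
t=capture("top")["image"];cv2.imwrite("pics/t4.png",t)
cv2.imwrite("pics/m4.png",np.vstack([c["image"][:270],cv2.resize(t[150:270,290:500],(640,330))]))
E
```

```text
16.45 [ 0.5628 -0.174   0.2033] yaw_y -179.52 [ -1.4  20.3  -8.   -0.  -61.8   1.9] [ 0.1  0.3 -1.5] 11.489682287272172 29.989572036938625
```

View pics/m4.png

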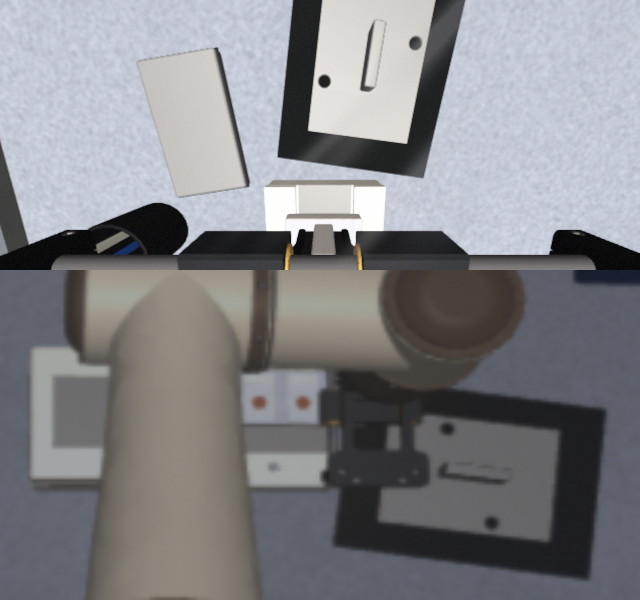

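The cover lies flat inside the mat, bar up. The reader's outer end shows at (265,186) to (385,186), the lane floor edge at (297–353, 184), and the held tray's rear edge at (286–361, 216).

```bash
python3 - <<'E'
from h import *
T=np.load("w4T.npy");c=dict(fx=284.686,fy=284.686,cx=323.018,cy=203.224)
g=cv2.cvtColor(cv2.imread("pics/w4.png"),cv2.COLOR_BGR2GRAY)
for v in(190,200,208): print(v,g[v,258:394].tolist())
print([g[175:225,u].tolist() for u in (275,325)])
for u,v,z in((265,186,.047),(385,186,.047),(286.5,216,.169),(360.5,216,.169)): print(onz(c,u,v,z,T))
E
```

```text
190 [200, 201, 200, 204, 205, 214, 248, 254, 254, 254, 254, 254, 254, 254, 254, 254, 254, 254, 254, 254, 254, 254, 254, 254, 254, 254, 254, 254, 254, 254, 254, 254, 254, 254, 254, 254, 250, 220, 247, 252, 236, 219, 218, 220, 217, 219, 220, 219, 219, 220, 220, 220, 219, 221, 221, 222, 222, 221, 221, 221, 221, 222, 222, 223, 223, 222, 222, 222, 223, 222, 222, 224, 223, 223, 223, 223, 223, 224, 223, 223, 223, 224, 224, 224, 222, 224, 223, 223, 224, 223, 223, 223, 224, 249, 253, 228, 239, 254, 254, 254, 254, 254, 254, 254, 254, 254, 254, 254, 254, 254, 254, 254, 254, 254, 254, 254, 254, 254, 254, 254, 254, 254, 254, 254, 254, 254, 254, 242, 205, 206, 205, 204, 204, 206, 207, 208]
200 [204, 201, 199, 198, 200, 205, 234, 252, 254, 254, 254, 254, 254, 254, 254, 254, 254, 254, 254, 254, 254, 254, 254, 254, 254, 254, 254, 254, 254, 254, 254, 254, 254, 254, 254, 254, 253, 233, 240, 253, 241, 217, 217, 217, 217, 218, 217, 217, 218, 219, 217, 218, 219, 219, 218, 217, 219, 220, 217, 220, 220, 221, 220, 221, 220, 221, 219, 222, 219, 220, 218, 219, 220, 221, 220, 220, 220, 223, 221, 222, 220, 221, 
[... 911 characters left out ...]
00, 199, 201, 202, 204, 206, 210, 211, 211]
[[200, 199, 197, 198, 185, 152, 133, 136, 136, 142, 157, 164, 238, 254, 254, 254, 254, 254, 254, 254, 254, 254, 254, 254, 254, 254, 254, 254, 254, 254, 254, 254, 254, 254, 254, 254, 254, 254, 254, 254, 254, 254, 254, 254, 254, 254, 254, 254, 254, 254], [200, 200, 202, 203, 194, 147, 135, 138, 139, 156, 205, 224, 224, 223, 222, 222, 223, 221, 221, 221, 222, 224, 221, 221, 221, 222, 221, 219, 219, 219, 219, 218, 219, 218, 217, 217, 217, 211, 182, 133, 132, 132, 136, 177, 235, 248, 249, 250, 242, 165]]
[ 0.62523074 -0.18330564  0.047     ]
[ 0.49671448 -0.18438922  0.047     ]
[ 0.58711411 -0.18837379  0.169     ]
[ 0.53882539 -0.18877488  0.169     ]
```

>>> move_arm(targets="-0.06 0 -0.2 0;0 0 -0.5 0;0 0 -0.7 0;0 0 -0.7 0;0 0 -0.7 0;0 0 -0.7 0;0 0 -0.6 0;0 0 -0.4 0;0 0 -0.2 0;0 0 0 0")

```text
time_s: 17.38
tcp_pos: [0.5612, -0.1733, 0.0851]
ee_rot: [[0.01, -1.0, -0.002], [-1.0, -0.01, 0.0], [-0.0, 0.002, -1.0]]
wrist_force: [0.6, 0.5, -1.9]
gripper_width: 0.132
gripper_force: 30.0
```

>>> move_arm(targets="0 0 0 0;0 0 -0.1 0;0 0 0 0")

```text
time_s: 17.63
tcp_pos: [0.5622, -0.1737, 0.0844]
ee_rot: [[0.009, -1.0, 0.001], [-1.0, -0.009, -0.0], [0.0, -0.001, -1.0]]
wrist_force: [-0.5, -0.1, -2.2]
gripper_width: 0.135
gripper_force: 30.0
```

>>> move_arm(targets="-0.03 0 -0.1 0;0 0 -0.1 0;0 0 0 0;0 0 0 0")

```text
time_s: 17.97
tcp_pos: [0.5609, -0.1737, 0.0786]
ee_rot: [[0.009, -1.0, -0.0], [-1.0, -0.009, 0.0], [-0.0, 0.0, -1.0]]
wrist_force: [0.2, 0.4, -1.7]
gripper_width: 0.142
gripper_force: 30.0
```

>>> move_arm(targets="0 0 -0.04 0;0 0 0 0;0 0 0 0")

```text
time_s: 18.22
tcp_pos: [0.5611, -0.1737, 0.0777]
ee_rot: [[0.009, -1.0, -0.0], [-1.0, -0.009, -0.0], [0.0, 0.0, -1.0]]
wrist_force: [0.4, 0.4, -1.1]
gripper_width: 0.134
gripper_force: 30.0
```

>>> move_arm(targets="0 0 -0.04 0;0 0 0 0;0 0 0 0")

```text
time_s: 18.47
tcp_pos: [0.561, -0.1737, 0.0767]
ee_rot: [[0.009, -1.0, -0.0], [-1.0, -0.009, 0.0], [-0.0, 0.0, -1.0]]
wrist_force: [-0.2, 0.2, -1.5]
gripper_width: 0.135
gripper_force: 30.0
```

>>> move_arm(targets="0 0 -0.03 0;0 0 0 0;0 0 0 0")

```text
time_s: 18.72
tcp_pos: [0.5612, -0.1737, 0.0763]
ee_rot: [[0.009, -1.0, 0.0], [-1.0, -0.009, -0.0], [0.0, -0.0, -1.0]]
wrist_force: [-0.6, 0.2, -0.2]
gripper_width: 0.133
gripper_force: 30.0
```

>>> move_arm(targets="0 0.1 0 0;0 0.2 0 0;-0.01 0.2 0 0;0 0.2 0 0;0 0.2 0 0;-0.01 0.2 0 0;0 0.2 0 0;0 0.1 0 0;0 0 0 0")

```text
time_s: 19.47
tcp_pos: [0.5608, -0.1377, 0.0762]
ee_rot: [[0.01, -1.0, 0.0], [-1.0, -0.01, 0.0], [-0.0, -0.0, -1.0]]
wrist_force: [-0.2, 2.6, 3.2]
gripper_width: 0.133
gripper_force: 30.0
```

>>> move_arm(targets="0 0.1 0 0;-0.01 0.2 0 0;0 0.3 0 0;0 0.3 0 0;-0.01 0.3 0 0;0 0.3 0 0;0 0.2 0 0;-0.01 0.2 0 0;0 0.1 0 0;0 0 0 0")

```text
time_s: 20.3
tcp_pos: [0.5599, -0.0878, 0.0762]
ee_rot: [[0.01, -1.0, 0.0], [-1.0, -0.01, 0.001], [-0.001, -0.0, -1.0]]
wrist_force: [-1.0, 1.4, 6.0]
gripper_width: 0.133
gripper_force: 30.0
```

>>> move_arm(targets="0 0.1 0.02 0;-0.01 0.2 0 0;0 0.25 0 0;0 0.2 0 0;0 0.15 0 0;0 0.1 0 0;0 0.1 0 0;0 0 0 0")

```text
time_s: 20.97
tcp_pos: [0.5594, -0.0604, 0.0762]
ee_rot: [[0.009, -1.0, -0.0], [-1.0, -0.009, 0.001], [-0.001, 0.0, -1.0]]
wrist_force: [-0.8, 2.2, 0.5]
gripper_width: 0.135
gripper_force: 30.0
```

>>> move_arm(targets="0 0.06 0 0;0 0.06 0 0;0 0.06 0 0;0 0 0 0")

```text
time_s: 21.3
tcp_pos: [0.5594, -0.0564, 0.0762]
ee_rot: [[0.009, -1.0, -0.001], [-1.0, -0.009, 0.0], [-0.0, 0.001, -1.0]]
wrist_force: [0.5, -0.2, -0.1]
gripper_width: 0.133
gripper_force: 30.0
```

>>> move_arm(targets="0 0.05 0 0;0 0.05 0 0;0 0 0 0")

```text
time_s: 21.55
tcp_pos: [0.5594, -0.054, 0.0763]
ee_rot: [[0.009, -1.0, -0.0], [-1.0, -0.009, 0.0], [-0.0, 0.0, -1.0]]
wrist_force: [0.3, 0.6, -1.1]
gripper_width: 0.136
gripper_force: 30.0
```

>>> move_arm(targets="0 0.04 0 0;0 0.04 0 0;0 0 0 0")

```text
time_s: 21.8
tcp_pos: [0.5595, -0.0531, 0.0766]
ee_rot: [[0.01, -1.0, -0.0], [-1.0, -0.01, -0.001], [0.001, 0.0, -1.0]]
wrist_force: [0.0, -5.5, 0.2]
gripper_width: 0.137
gripper_force: 30.0
```

>>> move_arm(targets="0 0.04 0 0;0 0.02 0 0;0 0 0 0;0 0 0 0")

```text
time_s: 22.13
tcp_pos: [0.5596, -0.0529, 0.0769]
ee_rot: [[0.009, -1.0, -0.001], [-1.0, -0.009, -0.003], [0.003, 0.001, -1.0]]
wrist_force: [1.5, -9.5, 0.1]
gripper_width: 0.135
gripper_force: 30.0
```

>>> move_arm(targets="0 -0.04 -0.02 0;0 0 0 0")

```text
time_s: 22.3
tcp_pos: [0.5596, -0.0531, 0.0764]
ee_rot: [[0.009, -1.0, -0.0], [-1.0, -0.009, -0.002], [0.002, 0.0, -1.0]]
wrist_force: [1.6, -6.5, 0.5]
gripper_width: 0.137
gripper_force: 30.0
```

>>> move_arm(targets="0 0 0 0;0 0 0 0;0 0 0 0;0 0 0 0;0 0 0 0;0 0 0 0", gripper=45)

```text
time_s: 22.8
tcp_pos: [0.5596, -0.0514, 0.076]
ee_rot: [[0.009, -1.0, 0.0], [-1.0, -0.009, 0.0], [-0.0, -0.0, -1.0]]
wrist_force: [0.3, -0.3, -0.4]
gripper_width: 0.478
gripper_force: 0.0
```

>>> move_arm(targets="0 0 0.2 0;0 0 0.5 0;0 0 0.8 0;0 0 0.8 0;0 0 0.8 0;0 0 0.8 0;0 0.4 0.8 0;0 0.8 0.4 0;0 0.6 0 0;0 0 0 0")

```text
time_s: 23.63
tcp_pos: [0.5601, -0.0047, 0.2051]
ee_rot: [[0.011, -1.0, 0.003], [-1.0, -0.011, 0.001], [-0.001, -0.003, -1.0]]
wrist_force: [0.9, -0.2, -0.1]
gripper_width: 0.515
gripper_force: 0.0
```

```bash
python3 - <<'E'
from h import *
st();s,c,T=wrist();np.save("w5T.npy",T);cv2.imwrite("pics/w5.png",c["image"])
t=capture("scene")["image"]
cv2.imwrite("pics/m5.png",np.vstack([c["image"][:270],cv2.resize(t[110:250,210:480],(640,330))]))
E
```

```text
23.6333 [ 0.5601 -0.0047  0.2051] yaw_y -179.36 [ 16.1  17.3 -12.   -0.  -60.4 -15.4] [ 0.9 -0.2 -0.1] 44.82573050021344 0.0
```

View pics/m5.png

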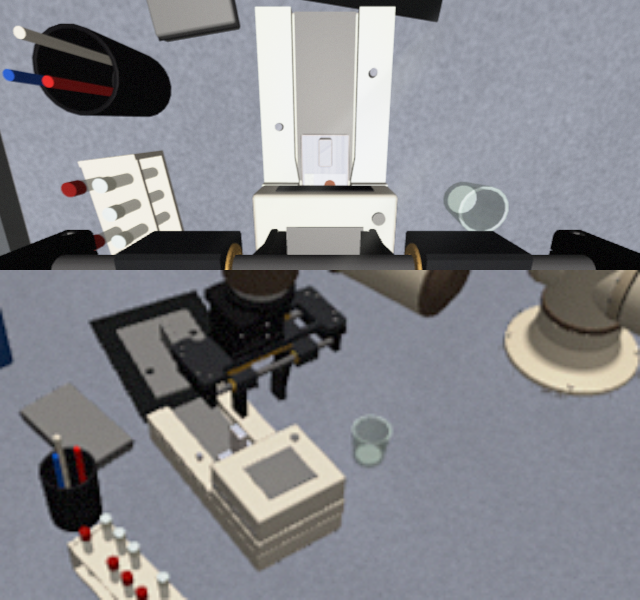

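The tray sits under the bridge with its fin outside at (325,152) and its rear edge at v≈135. I'll check that depth, then hand in.

```bash
python3 - <<'E'
from h import *
T=np.load("w5T.npy");c=dict(fx=284.686,fy=284.686,cx=323.018,cy=203.224)
a=onz(c,325,135,.045,T);o=(onz(c,255,7,.047,T)+onz(c,395,6,.047,T))/2
print("tray rear from outer end (want .115):",a[1]-o[1])
if abs(a[1]-o[1]-.115)<.006: print(finish_job())
E
```

```text
tray rear from outer end (want .115): 0.11555348462992816
the job is handed in; nothing more can be done
None
```

The job is handed in: the cover lies flat on the mat with its grip bar up, and the tray is fully home against the stop and released at about 24 s of the 69 s allowed, with no bystander touched as far as the pictures show.

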